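Reset the tripped breaker on the bench power panel

TASK

One of the three breakers on the bench power panel has tripped: its lever has dropped back to somewhere between on and off, while its two neighbours are on. Reset it as such breakers need: push its lever fully off, firmly until you feel it come up against its stop, then throw it over to on so that it stays there. Go gently at the stops, as the lever breaks if it is forced (15 N at most), and leave the other two levers and the timer on the panel as they are.

Things in the scene. Friction and masses are not known exactly. Their poses are not given: they have to be found in the camera images.
- panel: Grey steel power panel on the bench, 130 (x) x 290 (y) x 50 mm high, fixed. Origin on the bench under its middle breaker; the housing reaches 110 mm to -y and 180 mm to +y of it. +x points to its back, away from the robot: levers lean that way when ON. Outlets on the -x face. Three breakers side by side along y, 58 mm apart.
- tripped_breaker: White module of the tripped breaker, 92 (x) x 46 (y) x 12 mm, fixed on the panel top at any of the three places. Origin at the centre of its underside, 50 mm above the bench; axes parallel to the panel's: +x is ON, -x is OFF.
- tripped_lever: Glossy, slippery black lever of the tripped breaker: 26 mm drum on the hinge axis, paddle 20 mm wide (y), 7 mm thick (9 mm at its rounded tip bar), ending 60 mm from the axis. Origin on the axis. Starts 0.60 rad to the OFF side to 0.25 rad to the ON side of upright, 0.15 to 0.60 rad short of its OFF stop. Over 15 N on it damages it.
- off_edge (a point): Middle of the module's edge on the OFF side, top face. The OFF stop holds the lever 0.55 rad from upright toward here, but up to 0.20 rad more or less (both stops shift together): find it by feel. Toward it the lever drags with 0.32 N m (6 to 9 N at 36 to 50 mm from the axis) and stays where left; at the stop the torque rises by a further 25 N m per rad.
- on_edge (a point): Middle of the module's edge on the ON side, top face. The ON stop lies 1.10 rad from the OFF stop. Only after the lever came within about 0.08 rad of its OFF stop can it latch ON: it then takes up to 0.14 N m, snaps over in the last 0.08 rad before the ON stop and stays. Otherwise it stops short and springs back when released.
- tripped_hinge (a point): Point on the tripped lever's hinge axis, mid-width, 6 mm above the module's underside (56 mm above the bench). The axis is parallel to y.
- tripped_tip (a point): Centre of the rounded tip bar, 60 mm from the hinge axis of the tripped breaker's lever, 66 mm above the module's underside when upright.
- on_tip_a (a point): Centre of the rounded tip bar, 60 mm from the hinge axis of the lever of one neighbouring breaker, which is ON (leans 0.55 rad to +x); to stay so; same size of lever and module.
- on_tip_b (a point): Centre of the rounded tip bar, 60 mm from the hinge axis of the lever of the other neighbouring breaker, likewise ON and to stay so.
- timer: White kitchen-type timer, 62 x 62 x 19 mm, lying loose on the panel's top at its +y end, 132 to 140 mm from the middle breaker. Origin at the centre of its underside.

How it is judged:
On the way, in this order (a step that is already met when the one before it is completed fails the run):
1. the tripped lever is pushed over to off (x of tripped_tip in the frame of tripped_breaker below -0.017 m and distance of tripped_tip from where it was at the start of the episode above 0.004 m), for 0.1 s.
2. the lever is thrown on (x of tripped_tip in the frame of tripped_breaker above 0.016 m), for 0.2 s.
At the end, for the whole second after the job is handed in: The lever that had tripped has been pushed off and then thrown on, and stays on by itself: its tip stands more than 16 mm to the ON side of its hinge axis, at rest. The other two levers (within 8 mm) and the timer (within 20 mm) are where they were (x of tripped_tip in the frame of tripped_breaker above 0.016 m and linear speed of tripped_lever below 0.02 m/s); the robot touches nothing.
It fails at once if the lever is forced with more than 15 N (contact force between any of the arm, the fingers and tripped_lever above 15 N).
It fails at once if a neighbouring lever is moved by more than 8 mm (distance of any of on_tip_a, on_tip_b from where it was at the start of the episode above 0.008 m).
It fails at once if the timer is pushed more than 20 mm (distance of timer from where it was at the start of the episode above 0.02 m).
It also fails if it takes over 45 s, if anything falls off the work surface, if the arm or the gripper's body presses on something with over 40 N, if the wrist force passes 120 N, or if a joint passes its speed limit or range.

ROBOT

A 6-joint arm with a two-finger parallel gripper is mounted at the origin on a cart in front of the work surface, level with it; the furniture and walls round the work are solid. World frame = base frame: x ahead of the robot, y to its left, z up, the work surface at z = 0. Lengths are in m, angles in rad, forces in N, time in s.
With the tool pointing down it reaches from about 0.325 to 0.775 m from the base axis. Payload 5.5 kg.
Tool frame: the origin (TCP) lies between the finger pads; the fingertips stand 8 mm ahead of it and the grasp point (between the pads) lies 11 mm behind it (tcp_to_tips is the distance from the TCP to the fingertips, in m); z points along the fingers, y is the line along which they close (so a half turn about z gives the same grasp; the last joint's range is limited). The gripper opens to 88 mm and grips with 3 to 60 N. Pads are 20 mm wide; open, the fingers measure 115 mm over their backs; the gripper's body (75 mm by 178 mm) begins 61 mm behind the grasp point.
Start: joints at [-1.329, 0.091, 1.231, -0, 1.82, -0.057], TCP at [0.177, -0.573, 0.231] pointing down, gripper open.
Joint ranges: [-2.87, 2.87], [-0.86, 2.18], [0.17, 2.46], [-1.51, 4.65], [0.06, 2.69], [-2.65, 2.65]. Speed limits (rad/s): [2.57, 2.57, 3.01, 3.14, 3.14, 3.14].

INTERFACE

Orientations are given as a unit quaternion [w, x, y, z].
In Python, from bench import * gives the robot as it stands. Calls block until the motion is done:
- move_to(position, orientation): joint-space move of the TCP to a pose.
- move_l(position, speed=0.15, orientation=None): straight line of the TCP; orientation=None keeps the orientation; speed is the mean speed in m/s.
- movej(angles): joint-space move.
- gripper_open() and close(): open the fingers fully, or close them until they stop; the grip force is fixed at half the most.
- hold(seconds).
- inverse_kinematics(position, orientation): joint angles nearest the present ones, or None.
- state(): the state.
- get_image(name): name is "scene" or "side" or "wrist"; returns a dict with "frame" (400x640x3 uint8, blue, green, red), "depth" (400x640 float32, m along the optical axis (not along the pixel's ray), 0 where there is no reading), "camera_matrix" (3x3 intrinsics, pixels), "view" (4x4, takes a point from world to camera coordinates). Camera axes: x right, y up, looking along -z (the intrinsics and any distortion apply to the point x, -y, -z); pixel columns grow to the right and rows downward; lengths in m; the calibration is good to about 2 mm. A picture is of the moment at which its call begins.
A pose or a line that the arm cannot do raises IKError and nothing moves.
- job_done(): hands the job in; it is judged then, once.
The state is a dict: "time": time; "joint_pos": joint angles; "dq": joint speeds; "joint_torque": joint torques, N m; "ee_pos": TCP position; "ee_rot": TCP orientation; "ft_force": force on the tool from outside, world axes, zero at the start; "moment": the same for the moment, N m; "finger_gap": finger opening in m; "finger_force": force on a finger pad.
Only numpy, scipy, OpenCV 4.12 (cv2) and the standard library are available. Lean on these libraries where they do the work, as an engineer would, in place of code of your own. Each camera call takes 0.05 s, during which the arm holds its last target. There are 200 camera calls.

## Working session

There is one attempt and no reset: what is moved stays moved. The work goes in short steps, each a Python script; the robot and the scene stay as the last script left them, time stands still between calls to the robot, and variables do not carry over. Pictures are saved under pics/ and viewed, at most 10 in all, crops included, and the job is handed in when it is done.

```bash
mkdir -p pics; ls
cat > h.py <<'E'
from bench import *
import numpy as np, cv2
def grab(n):
    d=get_image(n); return d
def cloud(d):
    K=np.array(d["camera_matrix"]);V=np.array(d["view"]);z=d["depth"]
    v,u=np.mgrid[:z.shape[0],:z.shape[1]]
    x=(u-K[0,2])/K[0,0]*z; y=(v-K[1,2])/K[1,1]*z
    p=np.stack([x,-y,-z],-1)-V[:3,3]
    w=p@V[:3,:3]; w[z==0]=np.nan
    return w
E
python3 - <<'E'
from h import *
for n in ("scene","side"):
    d=grab(n); cv2.imwrite(f"pics/{n}0.png",d["frame"]); np.savez(f"{n}0.npz",**d)
    w=cloud(d); V=np.array(d["view"]); print(n,-V[:3,:3].T@V[:3,3], (d["depth"]==0).mean())
s=state(); print(s["time"],s["ee_pos"],s["ee_rot"],s["ft_force"])
E
```

```text
pics
scene [0.10298844 0.52518463 0.61772994] 0.0040390625
side [ 0.35723247 -0.56769693  0.63581781] 0.00394921875
0.1 [ 0.17654029 -0.57317235  0.22963096] [-8.75933637e-04  9.88860648e-01  1.48841672e-01 -9.52961771e-05] [ 0.0598257   0.69116624 -0.49483698]
```

View pics/scene0.png

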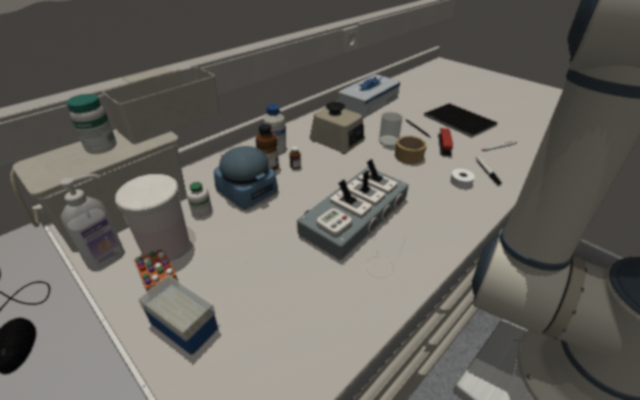

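View pics/side0.png

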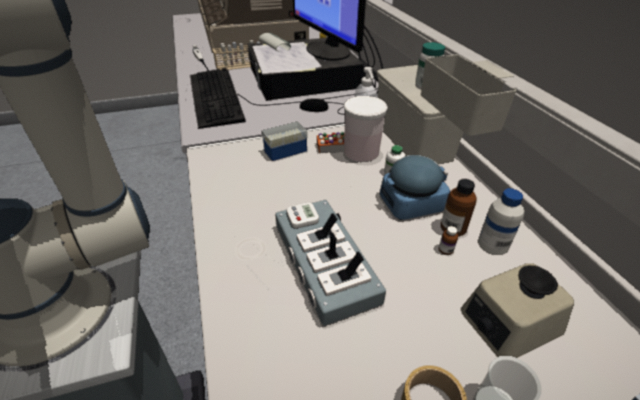

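The scene view shows the panel around pixel (355,205), and the side view shows it around (328,260). In the side view the middle lever (333,243) is nearly upright while its neighbours (328,226) and (350,266) lean to +x, so the middle breaker has tripped.

Run:
```python
from h import *
R={"scene":(295,155,415,255),"side":(270,195,390,325)}
for n in R:
    d=np.load(f"{n}0.npz"); w=cloud(d); f=d["frame"].astype(int)
    x0,y0,x1,y1=R[n]; m=np.zeros(w.shape[:2],bool); m[y0:y1,x0:x1]=1
    z=w[...,2]
    top=m&(abs(z-.05)<.006); 
    r=cv2.minAreaRect(w[m&(z>.044)&(z<.07)][:,:2].astype(np.float32)); print(n,"panel rect",r)
    br=f.min(-1)>135
    mod=(m&(z>.054)&(z<.075)&br).astype(np.uint8)
    c,l,st,ce=cv2.connectedComponentsWithStats(mod,connectivity=4)
    for i in range(1,c):
        if st[i,4]>40:
            p=w[l==i]; print(" mod",st[i],np.median(p,0).round(4),cv2.minAreaRect(p[:,:2].astype(np.float32)))
    lv=(m&(f.max(-1)<70)&(z>.068)&(z<.14)).astype(np.uint8)
    c,l,st,ce=cv2.connectedComponentsWithStats(lv,connectivity=8)
    for i in range(1,c):
        if st[i,4]>8:
            p=w[l==i]; t=p[p[:,2]>np.percentile(p[:,2],80)]; print(" lev",st[i],"mean",p.mean(0).round(4),"top",t.mean(0).round(4),p[:,2].max().round(4))
    cr=f[y0:y1,x0:x1].astype(np.uint8); cv2.imwrite(f"pics/{n}c.png",cv2.resize(cr,None,fx=4.5,fy=4.5,interpolation=cv2.INTER_CUBIC))
```

```text
scene panel rect ((0.6269394159317017, -0.028922542929649353), (0.32081225514411926, 0.29178088903427124), 4.851227760314941)
 mod [370 177  27  13 126] [ 0.5128 -0.1266  0.0625] ((0.5251246690750122, -0.13167189061641693), (0.05736774951219559, 0.044142283499240875), 2.5524260997772217)
 mod [348 180  37  22 230] [ 0.5229 -0.068   0.0625] ((0.5370275974273682, -0.0722515806555748), (0.0905376672744751, 0.04644831642508507), 4.7075910568237305)
 mod [331 191  40  23 241] [ 0.513  -0.006   0.0624] ((0.5323836207389832, -0.014917338266968727), (0.09099498391151428, 0.044902678579092026), 3.9105563163757324)
 mod [317 209  34  23 327] [0.5115 0.0671 0.0664] ((0.5143201947212219, 0.06238880008459091), (0.061402611434459686, 0.059396397322416306), 2.092400074005127)
 lev [368 160  13  21 119] mean [ 0.5552 -0.1267  0.0844] top [ 0.5667 -0.126   0.1034] 0.1085
 lev [361 171   8  21 102] mean [ 0.5354 -0.0697  0.0914] top [ 0.5363 -0.071   0.1134] 0.1173
 lev [340 181  15  22 139] mean [ 0.545  -0.0116  0.0847] top [ 0.5567 -0.0108  0.1036] 0.1088
side panel rect ((0.6064039468765259, -0.03
[... 374 characters left out ...]
814), 3.9793450832366943)
 mod [297 227  32  23 313] [ 0.5051 -0.0256  0.0619] ((0.5149415135383606, -0.017493296414613724), (0.059204939752817154, 0.04834528639912605), 6.372185707092285)
 mod [306 241  49  29 567] [ 0.5291 -0.0797  0.062 ] ((0.5370636582374573, -0.07451451569795609), (0.09184497594833374, 0.047216255217790604), 4.318265914916992)
 mod [317 263  54  30 618] [ 0.5287 -0.1402  0.062 ] ((0.5421765446662903, -0.1322856992483139), (0.09172305464744568, 0.04747295007109642), 5.140399932861328)
 lev [317 214  20  44 308] mean [ 0.5425 -0.0448  0.09  ] top [ 0.5434 -0.0593  0.1116] 0.1175
 lev [341 252  23  27 238] mean [ 0.5571 -0.1331  0.0867] top [ 0.5693 -0.1323  0.1056] 0.1089
```

View pics/sidec.png

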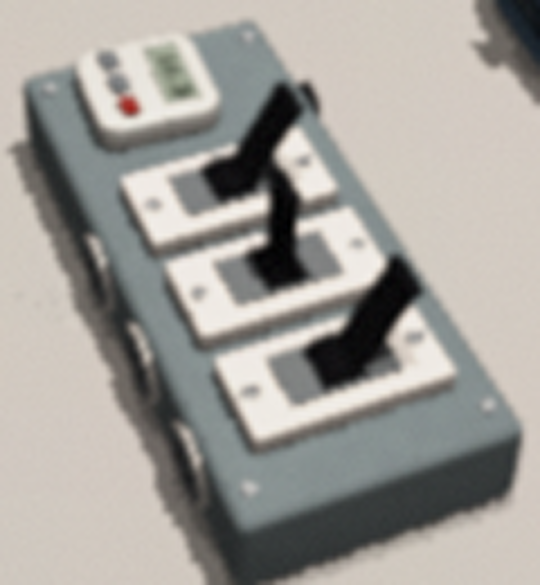

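The middle breaker is tripped. Its module centre is at about (0.537, -0.073), with a yaw of about 0.08 rad, and the lever is near upright. The side crop agrees with this. I'll approach from the ON side with closed fingers.

```bash
cat >> h.py <<'E'
C=np.array([.537,-.0733]); YAW=.082; ZH=.056; HW=.010
ex=np.array([np.cos(YAW),np.sin(YAW)])
Q=[0,np.cos(YAW/2),np.sin(YAW/2),0]
def pose(px,tipz):   # TCP centre at panel x = px, tips at height tipz
    return [*(C+px*ex),tipz+.008]
def arc(phi,r=.047): # bottom -x edge of fingers on the lever's ON-side face, phi to OFF
    s,c=np.sin(phi),np.cos(phi)
    return pose(-r*s+.0035*c+HW, ZH+r*c+.0035*s)
def force(f0): return (np.array(state()["ft_force"])-f0)
E
python3 - <<'E'
from h import *
close()
move_to(pose(.035,.19),Q); move_l(pose(.035,.103),.15); hold(.2)
f0=np.mean([state()["ft_force"]],0); np.save("f0.npy",f0); t=state()["time"]; print(t,f0,state()["ee_pos"])
for phi in np.arange(-.36,.0,.03):
    move_l(arc(phi),.03); f=force(f0); print(round(phi,3),f.round(2),round(state()["time"]-t,2))
    if np.hypot(f[0],f[1])>2: break
d=grab("side"); cv2.imwrite("pics/s1.png",cv2.resize(d["frame"][180:330,260:410],None,fx=4,fy=4))
E
```

```text
4.6583 [-0.17911044 -0.21149552  0.40201266] [ 0.57256129 -0.07057225  0.11254692]
-0.36 [-0.55  0.28 -0.62] 0.38
-0.33 [ 0.15 -0.05 -0.53] 0.62
-0.3 [ 0.16  0.71 -0.97] 0.88
-0.27 [ 0.44 -0.95 -0.82] 1.12
-0.24 [-0.03  0.58 -0.12] 1.38
-0.21 [ 0.22 -0.29 -1.01] 1.62
-0.18 [-0.43  0.75 -0.43] 1.88
-0.15 [-0.14  0.35  0.18] 2.12
-0.12 [-0.28  1.13  0.14] 2.38
-0.09 [ 1.99 -0.14 -1.45] 2.62
-0.06 [ 5.23  0.8  -2.84] 2.88
```

View pics/s1.png

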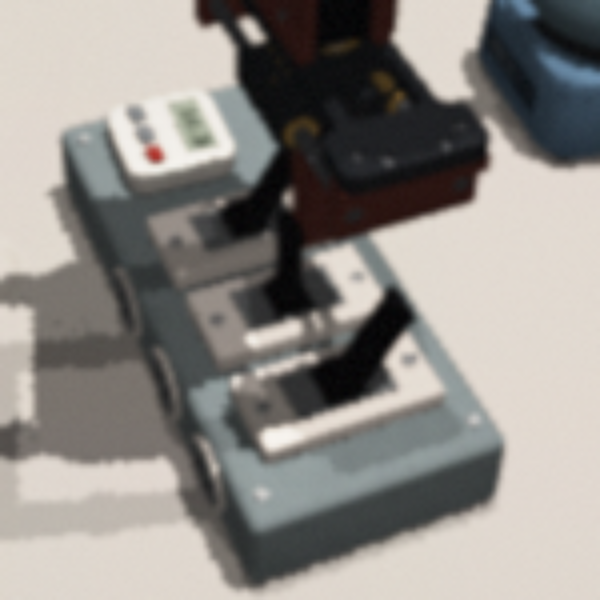

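Contact has been made: the finger (310,325) stands just on the ON side of the upright middle lever (290,265), clear of its neighbours. Next I'll push to OFF, with fine steps near the stop.

Run:
```python
from h import *
f0=np.load("f0.npy"); n=lambda: np.linalg.norm(force(f0))
def avg():
    a=[]
    for _ in range(4): a.append(force(f0)); hold(.02)
    return np.linalg.norm(np.mean(a,0))
phi=-.06; log=[]; t0=state()["time"]
while phi<.26: 
    phi+=.04; move_l(arc(phi,.049),.03); log.append(n())
    if log[-1]>11: break
print("coarse",np.round(log,1)); base=[]
base.append(avg()); 
while phi<.82 and state()["time"]-t0<22:
    phi+=.0065; move_l(arc(phi,.049),.02); v=n(); b=np.median(base)
    if v>b+2.0:
        v=avg(); 
        if v>b+2.2: base.append(v); break
    base.append(v)
print(round(phi,3),np.round(base,1),state()["time"],force(f0).round(2),state()["ee_pos"],pose(0,0))
```

```text
coarse [5.2 4.7 6.1 6.4 5.9 6.9 7.1 7.4]
0.591 [6.9 7.4 6.9 7.  6.7 7.7 7.1 6.3 5.9 7.6 5.7 7.1 6.5 6.9 7.2 6.3 6.8 6.9
 7.1 7.8 6.6 6.2 7.1 7.4 7.2 7.1 6.3 7.  7.4 6.7 6.9 6.5 7.1 7.1 6.8 6.6
 6.8 6.6 6.4 7.4 7.1 7.2 6.9 7.1 6.6 6.8 6.8 7.3 7.5 8.4 8.2 9.2] 22.4667 [8.73 1.44 0.71] [ 0.52470317 -0.07441838  0.10824209] [np.float64(0.537), np.float64(-0.0733), 0.008]
```

The stop shows at a commanded angle of about 0.58 rad, with force rising from 7 to 9 N. Now I'll go over the top and throw the lever on.

```bash
cat >> h.py <<'E'
def arcon(psi,r=.045):
    s,c=np.sin(psi),np.cos(psi)
    if psi<0: return pose(.060*s-.0045-HW,.100)
    return pose(r*s-.0035*c-HW, ZH+r*c+.0035*s)
E
python3 - <<'E'
from h import *
move_l(pose(.012,.115),.15); move_l(pose(-.01,.15),.15); move_l(pose(-.062,.145),.2); move_l(pose(-.062,.100),.12); hold(.1)
a=[]
for _ in range(4): a.append(state()["ft_force"]); hold(.02)
f0=np.mean(a,0); np.save("f0.npy",f0); fx=lambda: -(force(f0)[:2]@ex)
log=[]; psi=-.66; print(state()["time"])
while psi<.33:
    psi+=.07; move_l(arcon(psi),.05); log.append((round(psi,2),round(np.linalg.norm(force(f0)),1)))
    if log[-1][1]>8: break
print(log); fine=[]
d=grab("side"); cv2.imwrite("pics/s2.png",cv2.resize(d["frame"][180:330,260:410],None,fx=4,fy=4))
while psi<.50:
    psi+=.01; move_l(arcon(psi),.03); v=fx(); fine.append(round(v,1))
    if v>5 or (len(fine)>2 and max(fine)>1.8 and np.mean(fine[-2:])<.5): break
print(round(psi,3),fine,state()["time"])
d=grab("side"); cv2.imwrite("pics/s3.png",cv2.resize(d["frame"][180:330,260:410],None,fx=4,fy=4))
E
```

```text
24.35
[(-0.59, np.float64(1.7)), (-0.52, np.float64(1.1)), (-0.45, np.float64(3.0)), (-0.38, np.float64(3.0)), (-0.31, np.float64(1.8)), (-0.24, np.float64(2.1)), (-0.17, np.float64(2.4)), (-0.1, np.float64(2.6)), (-0.03, np.float64(2.0)), (0.04, np.float64(2.0)), (0.11, np.float64(3.3)), (0.18, np.float64(1.9)), (0.25, np.float64(1.5)), (0.32, np.float64(0.8)), (0.39, np.float64(0.9))]
0.5 [np.float64(0.1), np.float64(0.1), np.float64(0.9), np.float64(-0.3), np.float64(0.9), np.float64(0.6), np.float64(-0.3), np.float64(0.2), np.float64(0.7), np.float64(1.0), np.float64(-0.4)] 31.0833
```

View pics/s3.png

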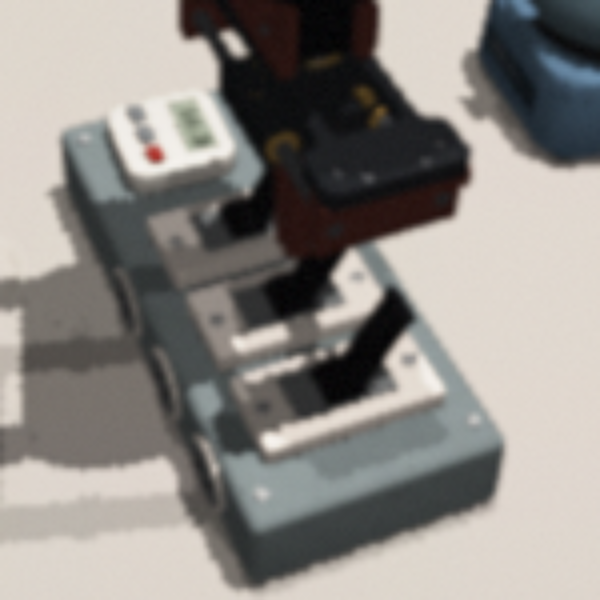

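The middle lever (310,285) leans ON, parallel to its neighbour at (370,345). The push force fell to zero, which fits the snap-over. I'll retreat and check.

Run:
```python
from h import *
move_l(pose(-.03,.11),.12); move_l(pose(-.04,.24),.25)
d=grab("scene"); w=cloud(d); f=d["frame"]; print(state()["time"])
m=np.zeros(f.shape[:2],bool); m[155:255,295:415]=1
lv=(m&(f.max(-1)<70)&(w[...,2]>.068)&(w[...,2]<.14)).astype(np.uint8)
c,l,st,_=cv2.connectedComponentsWithStats(lv)
for i in range(1,c):
    if st[i,4]>8: p=w[l==i]; print(st[i],p[p[:,2]>np.percentile(p[:,2],80)].mean(0).round(4))
cv2.imwrite("pics/s4.png",cv2.resize(f[150:260,290:420],None,fx=4,fy=4))
```

```text
32.35
[368 160  13  21 114] [ 0.567  -0.1262  0.1026]
[354 170  15  22 122] [ 0.5624 -0.068   0.1033]
[340 181  15  23 136] [ 0.5567 -0.011   0.1032]
```

View pics/s4.png

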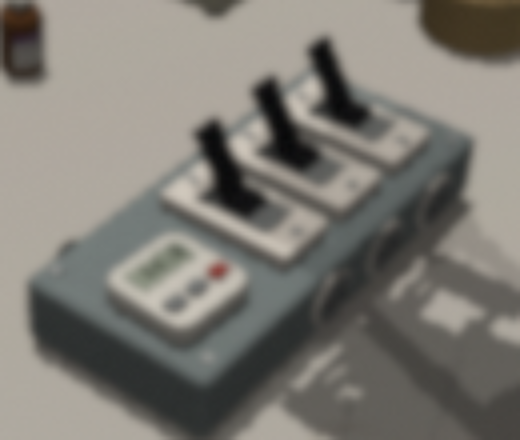

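All three levers (210,150), (270,110) and (325,70) lean ON and in line. The neighbours and the timer have not moved, and the arm is clear.

```bash
python3 -c "
from bench import *
print(job_done())"
```

```text
the job is handed in; nothing more can be done
None
```

The tripped middle breaker was pushed to its OFF stop and thrown ON, where it stays by itself; the neighbouring levers and timer have not moved, and the job is handed in (judge's result not shown).

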